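# Purge, pack and hold the white calibration tile of a reflectance meter

### The arm

A 7-joint arm with a two-finger parallel gripper is mounted at the origin on the work surface. World frame = base frame: x ahead of the robot, y to its left, z up, the work surface at z = 0. Lengths are in mm, angles in rad, forces in N, time in s.
With the tool pointing down it reaches from about 400 to 875 mm from the base axis. Payload 4.4 kg.
Tool frame: the origin (TCP) lies at the very end of the fingers, on their centre line; the grasp point (between the pads) lies 19 mm behind it (ctrl.grip_point_offset is the distance from the TCP to the grasp point, in mm); z points along the fingers, y is the line along which they close (so a half turn about z gives the same grasp; the last joint's range is limited). The gripper opens to 85 mm and grips with 20 to 120 N. Pads are 22 mm wide; open, the fingers measure 114 mm over their backs; the gripper's body (76 mm by 85 mm) begins 54 mm behind the grasp point. The pads swing forward as they close: fully open they stand 13 mm farther back than shut.
Start: joints at [-1.404, 0.628, 0.038, 1.517, -0.027, 0.996, -0.02], TCP at [149.931, 632.486, 231.313] pointing down, gripper open.
Joint ranges: [-3.06, 3.06], [-0.37, 2.12], [-1.25, 1.32], [0.18, 2.47], [-1.1, 4.24], [0.23, 1.98], [-2.94, 2.94]. Speed limits (rad/s): [2.57, 2.57, 3.14, 3.14, 3.14, 3.14, 3.14].

### API

Orientations are given as [roll, pitch, yaw] about the fixed x, y, z axes, in that order (R = Rz(yaw) Ry(pitch) Rx(roll)).
In Python, from cell import ctrl gives the robot as it stands.
- The arm moves only by the tool jog_arm, never from a script. Its argument "increments" is one flat list of numbers, 7 for each row, row after row: the finger opening in cm, from 0 to 8.54, then the shift along the tool's x, y, z in cm, then the turn, a rotation vector about the tool's x, y, z in degrees. In form: [fingers, x, y, z, rx, ry, rz, fingers, x, y, z, rx, ry, rz, ...]. A call has 1 to 20 rows; each row is the pose to reach, as a shift and turn from the pose commanded when the call began, along the tool's axes at that moment; what a row does not reach only later rows make up. A row lasts 1/10 s, in which the tool goes at most 50 mm and 8.59 degrees, less where a joint would pass 70% of its speed; a pose out of reach is approached as far as the arm can. A call with a gripper value outside its range is refused whole. The fingers move at their own pace and stop on an object; the grip force is fixed at half the most. Time passes only in rows, so rows that repeat a pose let the fingers close. It gives the time, the measured TCP pose, the force, the opening and the grip force at its end, in the units of the state.
- ctrl.read_state(): the state, without advancing time (a new reading comes with each control period).
- ctrl.get_image(name): name is "scene" or "side" or "wrist"; returns the picture (384x512x3 uint8, red, green, blue); there is no depth.
- ctrl.camera_params(name): a dict with "fx", "fy", "cx", "cy" (pixels), "distortion" ([k1, k2, p1, p2, k3] as OpenCV has them; the pictures are not rectified), "extrinsics" (4x4, takes a point from world to camera coordinates). Camera axes: x right, y down, z forward; pixel columns grow to the right and rows downward; lengths in mm; the calibration is good to about 2 mm. A picture is of the moment at which its call begins: read the wrist's pose just before it. camera_params takes no time and is no camera call; for the wrist camera it gives the pose at the moment of the call.
- ctrl.finish_job(): hands the job in; it is judged then, once.
The state is a dict: "clock": time; "qpos": joint angles; "qd": joint speeds; "tau": joint torques, N m; "eef_pos": TCP position; "tool_rot": TCP orientation; "force": force on the tool from outside, world axes, zero at the start; "torque": the same for the moment, N m; "width": finger opening in mm; "gripper_force": force on a finger pad.
Only numpy, scipy, OpenCV 4.12 (cv2) and the standard library are available. Lean on these libraries where they do the work, as an engineer would, in place of code of your own. Each camera call takes 0.05 s, during which the arm holds its last target. There are 200 camera calls.

### The job

Get the reflectance meter ready for its white calibration: blow the dust out of its well by pumping the red purge lever at least three full strokes, right down and fully back up each time. Then take the black spacer out of its grey parking block and slide it upright, all the way down, into the gap beside the white tile that is wide enough for it (the one along the thin orange rail), and let go of it. Finally push the tile down with the fingers without ramming it until its top is flush with the rails, and finish while still holding it pressed there; leave the bottles, the beaker and the jar where they stand.

Things in the scene. Friction and masses are not known exactly. Their poses are not given: they have to be found in the camera images.
- meter: Fixed reflectance meter, light grey housing x -145 to +112, y -105 to +105, 80 mm high. Origin on the work surface under the centre of the measuring well; -x points to the flat teal keypad, z up. Well: opening in the flat top, 68 mm along x, 102 along y, floor 46 mm above the work surface. At x = 60 to 106 mm the purge pump: hinge block 110 mm high (y -93 to -67) and its lever.
- well (a point): Centre of the well at the height of the rails' tops (82 mm above the work surface, 2 mm above the housing's top), axes as the meter's.
- thin_rail: Fixed orange rail at one side of the well, 68 mm along x, 6 mm thick along y, 36 mm high, axes as the meter's. Origin at the centre of its underside, on the well's floor, 48 mm from the well's centre on the +y or -y side (varies). Between its inner face (45 mm from the well's centre) and the tile lies the wide gap, 13 to 17 mm, 36 mm deep, where the spacer belongs.
- thick_rail: Fixed blue rail on the opposite side, 68 x 26 x 36 mm, origin at the centre of its underside 48 mm from the well's centre. Between it and the tile is a gap of only 3 to 7 mm: too narrow for the spacer.
- tile: White ceramic tile 60 x 60 x 14 mm, about 0.13 kg, loose, lying on the sprung tray in the well with its top 8 mm above the rails, off the well's centre by up to 1.5 mm and slightly turned. Origin at the centre of its underside, sides along x and y.
- tile_top (a point): Centre of the tile's top face.
- tray (a joint): Downward travel in m of the sprung tray (52 x 52 mm) under the tile: 0 up, 0.008 against its hard stop, where the tile's top is flush with the rails. Pushing it starts at about 5 N and takes about 9 N at the stop; it springs back up when let go.
- purge_lever (a joint): Angle in rad of the sprung purge lever: 0 fully up (rest), 0.30 fully down against its stop. It springs back by itself; pushing its pad takes about 6 N at the start and 13 N at the bottom.
- lever_pad (a point): Middle of the top face of the lever's red pad (28 x 40 mm); moves with the lever. At rest about 140 mm above the work surface and sloping 0.30 rad, at the bottom about 105 mm and level, having moved 7 mm farther from the hinge. Push it down from above.
- lever_hinge (a point): The lever's hinge, its axis along the meter's x, 100 mm above the work surface; the lever runs from here along the meter's +y, the pad's middle at 120 mm.
- spacer: Black plastic spacer, 0.06 kg, upright, its foot 8 mm above the work surface in the parking block. Origin at the centre of its underside, z up. Blade 50 mm along x, 12 mm thick along y, 40 mm high, lower edges rounded; above it a grip tab 30 x 12 mm from z = 40 to 90 mm with a yellow top. Fully home it stands on the well's floor, the tab's top 54 mm above the rails.
- spacer_grip (a point): Point to pinch on the spacer's tab, 76 mm above its underside, 14 mm below its top; pinch across y.
- block: Fixed grey parking block 80 x 60 x 30 mm high, on the left or the right of the meter; origin at the centre of its underside. The slot for the spacer, 55 mm along x and 15 mm along y, is 22 mm deep.
- tile_case: Fixed blue-grey tile case 97 x 77 x 35 mm on the other side of the meter, not needed. Origin at the centre of its underside.
- amber_bottle: Amber bottle, 64 mm diameter, 140 mm high, beyond the meter; leave alone. Origin at the centre of its underside.
- green_bottle: Green bottle, 64 mm diameter, 140 mm high, beyond the meter; leave alone. Origin at the centre of its underside.
- beaker: Glass beaker, 68 mm diameter, 85 mm high; leave alone. Origin at the centre of its underside.
- wash_bottle: White bottle with a red cap, 60 mm diameter, 130 mm high; leave alone. Origin at the centre of its underside.
- jar: Small white jar with a blue lid, 56 mm diameter, 65 mm high; leave alone. Origin at the centre of its underside.
Not all that is in view belongs to the job. Of the things like the tile, leave any that is green; of the rest the smaller one is meant.

How it is judged (in metres and radians):
On the way, in this order (a step that is already met when the one before it is completed fails the run):
1. the purge lever is pressed right down, stroke 1 (value of joint purge_lever above 0.26 rad), for 0.02 s.
2. the purge lever is fully back up, stroke 1 (value of joint purge_lever below 0.04 rad), for 0.02 s.
3. the purge lever is pressed right down, stroke 2 (value of joint purge_lever above 0.26 rad), for 0.02 s.
4. the purge lever is fully back up, stroke 2 (value of joint purge_lever below 0.04 rad), for 0.02 s.
5. the purge lever is pressed right down, stroke 3 (value of joint purge_lever above 0.26 rad), for 0.02 s.
6. the purge lever is fully back up, stroke 3 (value of joint purge_lever below 0.04 rad), for 0.02 s.
7. the spacer stands fully down in the wide gap, released, the tile not yet pushed down (z of spacer in the frame of thin_rail below 0.003 m and x of spacer in the frame of thin_rail between -0.014 and 0.014 m and y of spacer in the frame of thin_rail between -0.019 and 0.019 m and angle between spacer's own z axis and vertical below 0.12 rad and contact force between the fingers and spacer below 0.3 N and value of joint tray below 0.004 m), for 0.2 s.
8. the fingers press the tile flush (value of joint tray above 0.0068 m and contact force between the fingers and tile above 3 N and z of tile_top in the frame of well between -0.0025 and 0.0018 m and angle between tile's own z axis and vertical below 0.04 rad), for 0.3 s.
At the end, for the whole second after the job is handed in: Spacer upright (0.12 rad) on the well floor (3 mm) between orange rail and tile, within 14 mm of the rail's middle, not touched by the fingers; fingers press the tile with over 3 N, tray at least 6.8 mm down, tile top flush within 2 mm and level within 0.04 rad, lever up, through the last second (all of step 8 and z of spacer in the frame of thin_rail below 0.003 m and x of spacer in the frame of thin_rail between -0.014 and 0.014 m and y of spacer in the frame of thin_rail between -0.019 and 0.019 m and angle between spacer's own z axis and vertical below 0.12 rad and contact force between the fingers and spacer below 0.3 N and value of joint purge_lever below 0.04 rad); the arm keeps its last pose, push and grip.
It fails at once if a bottle, the beaker or the jar is moved more than 30 mm or tipped (distance of any of amber_bottle, green_bottle, beaker, wash_bottle, jar from where it was at the start of the episode above 0.03 m or angle between any of amber_bottle, green_bottle, beaker, wash_bottle, jar's own z axis and vertical above 0.4 rad).
It fails at once if the tile is rammed (more than 80 N) (contact force between the fingers and tile above 80 N).
It also fails if it takes over 58 s, if anything falls off the work surface, if the arm or the gripper's body presses on something with over 40 N, if the wrist force passes 120 N, or if a joint passes its speed limit or range.

## Working session

There is one attempt and no reset: what is moved stays moved. The work goes in short steps, Python scripts to look and compute and a tool call to move; the robot and the scene stay as the last step left them, time stands still between calls to the robot, and variables do not carry over. Pictures are saved under pics/ and viewed, at most 10 in all, crops included, and the job is handed in when it is done.

Besides the shell and the picture viewer there is one more tool, called as name(argument=value, ...), one argument or row to a line, values as JSON. jog_arm: Moves the arm, as the interface text tells. Its arguments: {"type":"object","properties":{"increments":{"type":"array","items":{"type":"number"}}},"required":["increments"]}

```bash
mkdir -p pics; ls; python3 - <<'E'
from cell import ctrl
import cv2,numpy as np
for n in ["scene","side","wrist"]:
    p=ctrl.camera_params(n); print(n,p["fx"],p["cx"],p["cy"],p["distortion"],np.round(p["extrinsics"],3).tolist())
    cv2.imwrite(f"pics/{n}0.png",ctrl.get_image(n)[:,:,::-1])
a=[cv2.imread(f"pics/{n}0.png") for n in ["scene","side"]]
cv2.imwrite("pics/both0.png",cv2.resize(np.vstack(a),(800,1200))[:, :])
print(ctrl.read_state())
E
```

```text
pics
scene 488.97689351829086 248.91104634227602 185.86841399817456 [-0.08854401  0.          0.          0.          0.        ] [[0.691, 0.723, -0.001, -372.097], [0.425, -0.407, -0.808, -150.298], [-0.584, 0.558, -0.589, 1960.276], [0.0, 0.0, 0.0, 1.0]]
side 361.2952381887777 253.68205299983887 195.0543388328038 [0.02219125 0.         0.         0.         0.        ] [[0.745, -0.667, -0.003, -449.885], [-0.353, -0.39, -0.85, 279.181], [0.566, 0.634, -0.526, 811.016], [0.0, 0.0, 0.0, 1.0]]
wrist 339.2343948446347 254.57849586760466 192.82681514388986 [-0.09478222  0.          0.          0.          0.        ] [[0.23, 0.973, -0.001, -649.876], [0.92, -0.217, 0.327, -43.166], [0.318, -0.076, -0.945, 379.864], [0.0, 0.0, 0.0, 1.0]]
{'clock': 0.15, 'qpos': array([-1.40379194,  0.62911763,  0.03846065,  1.51811347, -0.02700446,
        0.99628852, -0.02001793]), 'qd': array([-0.00094308, -0.00234135,  0.00183314, -0.00263454,  0.00146152,
        0.00028137, -0.00040599]), 'tau': array([ 2.71338467e-03, -5.63798475e+01,  1.22795809e+00, -1.93651718e+01,
        1.10370683e-02,  7.36130867e-03,  2.09015764e-05]), 'eef_pos': array([149.82757846, 632.02804801, 230.61889039]), 'tool_rot': array([-3.14018379e+00,  8.36254575e-06,  2.90875856e+00]), 'force': array([ 0.20871638,  0.59358133, -0.72389822]), 'torque': array([-0.02614585, -0.0203084 ,  0.02351168]), 'gripper_force': 0.0, 'width': 85.25866510941638}
```

View pics/scene0.png

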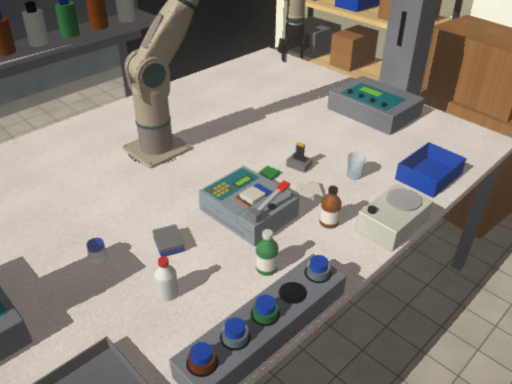

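View pics/side0.png

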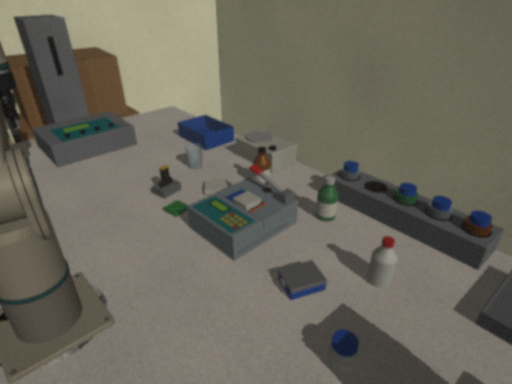

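The scene view shows the meter at (250,200), with its keypad towards the robot's left. The spacer in its block is at (300,157), the red lever pad at (283,187) and the white tile at (255,194). The green plate at (270,172) is a decoy. The side view shows the meter at (240,213), spacer at (165,183), pad at (262,177), tile at (247,200) and green plate at (177,208). Next I'll enlarge both views.

```bash
cat > h.py <<'E'
import cv2,numpy as np
from cell import ctrl
def cam(n):
    p=ctrl.camera_params(n)
    return np.array([[p["fx"],0,p["cx"]],[0,p["fy"],p["cy"]],[0,0,1]]),np.array(p["distortion"]),np.array(p["extrinsics"])
def ray(c,uv):
    K,d,E=c; x,y=cv2.undistortPoints(np.array([[uv]],float),K,d)[0,0]
    r=E[:3,:3].T@[x,y,1]; return -E[:3,:3].T@E[:3,3], r/np.linalg.norm(r)
def plane(c,uv,z):
    o,r=ray(c,uv); return o+r*(z-o[2])/r[2]
def tri(obs):
    A=np.zeros((3,3));b=np.zeros(3);R=[]
    for c,uv in obs:
        o,r=ray(c,uv);P=np.eye(3)-np.outer(r,r);A+=P;b+=P@o;R.append((P,o))
    X=np.linalg.solve(A,b); return X,[np.linalg.norm(P@(X-o)) for P,o in R]
def proj(c,X):
    K,d,E=c; return cv2.projectPoints(np.array(X,float).reshape(-1,3),E[:3,:3],E[:3,3],K,d)[0][:,0]
def blobs(im,lo,hi,minA=4):
    h=cv2.cvtColor(im,cv2.COLOR_BGR2HSV); m=cv2.inRange(h,lo,hi)
    n,l,s,c=cv2.connectedComponentsWithStats(m)
    return [(c[i].round(1).tolist(),int(s[i,4]),s[i,:4].tolist()) for i in range(1,n) if s[i,4]>=minA],m
E
python3 - <<'E'
from h import *
out=[]
for n,(x,y,w,h) in dict(scene=(185,130,130,110),side=(145,145,160,110)).items():
    im=cv2.imread(f"pics/{n}0.png")
    cr=cv2.resize(im[y:y+h,x:x+w],(w*4,h*4),interpolation=cv2.INTER_CUBIC)
    cr=cv2.resize(im[y:y+h,x:x+w],(int(300*w/h),300),interpolation=cv2.INTER_CUBIC); out.append(cv2.copyMakeBorder(cr,0,0,0,500-cr.shape[1],0))
    for k,lo,hi in [("yellow",(18,120,80),(32,255,255)),("red",(0,150,120),(6,255,255)),("green",(45,100,50),(75,255,255)),("teal",(80,100,50),(95,255,255)),("blue",(105,120,50),(125,255,255))]:
        b=[q for q in blobs(im,lo,hi)[0] if x<q[0][0]<x+w and y<q[0][1]<y+h]; print(n,k,b)
cv2.imwrite("pics/crop0.png",np.vstack(out))
cs,cd=cam("scene"),cam("side")
E
```

```text
scene yellow [([300.1, 144.5], 23, [297, 143, 7, 4]), ([223.0, 183.5], 6, [222, 183, 3, 2]), ([219.2, 185.6], 5, [218, 185, 3, 2]), ([226.8, 185.4], 5, [226, 185, 3, 2]), ([215.0, 187.8], 4, [214, 187, 3, 2]), ([222.6, 187.8], 5, [221, 187, 4, 2]), ([218.6, 190.1], 7, [217, 189, 4, 3]), ([226.2, 189.8], 6, [225, 189, 3, 3]), ([214.8, 192.4], 5, [214, 192, 3, 2]), ([222.0, 192.5], 6, [221, 192, 3, 2]), ([218.2, 194.6], 5, [217, 194, 3, 2])]
scene red [([282.8, 185.7], 72, [277, 181, 12, 11])]
scene green [([269.2, 171.9], 121, [259, 167, 20, 12]), ([240.5, 179.0], 4, [239, 178, 4, 3]), ([235.8, 183.5], 4, [235, 182, 3, 4])]
scene teal [([233.2, 181.5], 395, [205, 169, 53, 31])]
scene blue [([262.9, 188.5], 64, [255, 184, 16, 11])]
side yellow [([163.8, 167.6], 19, [161, 166, 7, 4]), ([227.2, 216.2], 6, [226, 215, 3, 3]), ([235.9, 216.3], 7, [235, 215, 3, 3]), ([222.2, 218.4], 5, [221, 218, 3, 2]), ([231.3, 218.6], 7, [230, 218, 4, 2]), ([239.8, 218.6], 5, [239, 218, 3, 2]), ([226.4, 220.8], 8, [225, 220, 4, 3]), ([237.8, 222.9], 18, [234, 221, 8, 5]), ([244.0, 221.5], 6, [243, 221, 3, 2]), ([230.6, 223.7], 7, [229, 223, 4, 3])]
side red [([256.2, 168.6], 30, [252, 166, 9, 7])]
side green [([213.1, 203.3], 15, [211, 200, 6, 8]), ([222.6, 205.2], 20, [217, 201, 11, 10]), ([175.5, 207.7], 160, [165, 202, 21, 13])]
side teal [([218.1, 212.8], 531, [194, 197, 59, 36])]
side blue [([234.4, 194.2], 49, [227, 190, 17, 10])]
```

View pics/crop0.png

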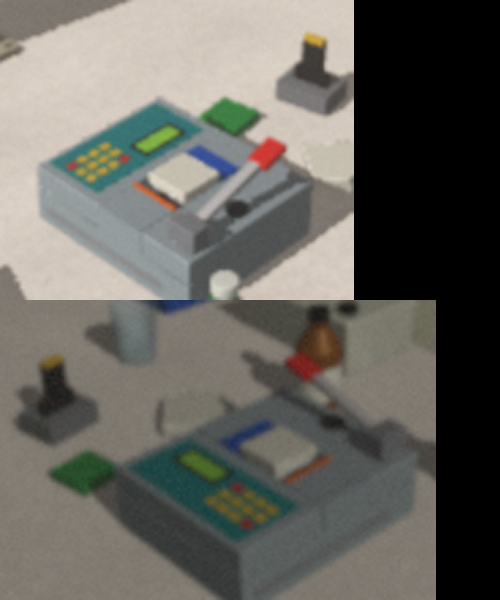

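In the crops, three things resemble the tile:
- **White square in the well**, scene (253,195) and side (247,200). This is the one meant.
- **Larger off-white plate on the table**, scene (306,189) and side (215,186). It's bigger, so not meant.
- **Green plate**, scene (269,172). It's green, so not meant.

The orange rail is on the hinge (−y) side of the meter and the blue rail on the pad side.

```bash
python3 - <<'E'
from h import *
cs,cd=cam("scene"),cam("side")
def p(t,X): print(t,np.round(X[0],1),np.round(X[1],1))
p("yellow top",tri([(cs,(300.1,144.7)),(cd,(163.8,167.8))]))
p("red",tri([(cs,(282.8,185.7)),(cd,(256.2,168.6))]))
p("teal",tri([(cs,(233.2,181.5)),(cd,(218.1,212.8))]))
def C(v,uv):
    x,y,s,off=(185,130,300/110,0) if v==0 else (145,145,300/110,300)
    return (x+uv[0]/s-.3,y+(uv[1]-off)/s-.3)
for t,a,b in [("tile",(183,176),(282,450)),("orange mid",(154,195),(306,470)),("blue mid",(212,161),(244,435)),
 ("teal far cor",(161,99),(120,467)),("teal near cor",(40,168),(240,542)),("block cor left",(277,82),(None)) ]:
    if b: p(t,tri([(cs,C(0,a)),(cd,C(1,b))]))
c=cam("wrist");s=ctrl.read_state();print(s["eef_pos"],s["tool_rot"],"wristcam",-c[2][:3,:3].T@c[2][:3,3], c[2][:3,:3])
E
```

```text
yellow top [478.4 319.2  92.7] [0.2 0.2]
red [650.4  39.  137.4] [0.2 0.2]
teal [464.9  -3.   77.6] [0.6 0.6]
tile [567.1 -15.5  85.1] [1.6 1.6]
orange mid [564.2 -58.8  80. ] [0.2 0.2]
blue mid [561.1  40.6  78.4] [1.2 1.2]
teal far cor [422.7  84.7  77.9] [1.7 1.7]
teal near cor [ 429.8 -117.1   82. ] [4.4 4.4]
[149.82757846 632.02804801 230.61889039] [-3.14018379e+00  8.36254575e-06  2.90875856e+00] wristcam [ 68.10267394 651.92994154 372.83853606] [[ 2.29839757e-01  9.73228447e-01 -2.75591397e-04]
 [ 9.19631352e-01 -2.17089457e-01  3.27338270e-01]
 [ 3.18515089e-01 -7.54887911e-02 -9.44907181e-01]]
```

jog_arm(
  increments=[0, -2, -1.1, -0.2, 0, 0, -1, 0, -6, -3.5, -0.5, 0, 0, -3, 0, -10.5, -6.1, -1, 0, 0, -5, 0, -15, -8.7, -1.5, 0, 0, -7, 0, -19.5, -11.3, -2, 0, 0, -9, 0, -24, -14, -2.5, 0, 0, -11, 0, -28.5, -16.6, -3, 0, 0, -13.3, 0, -33, -19.2, -3, 0, 0, -13.3, 0, -36.5, -21.3, -3, 0, 0, -13.3, 0, -38.6, -22.6, -3, 0, 0, -13.3, 0, -39.1, -22.9, -3, 0, 0, -13.3, 0, -39.1, -22.9, -3, 0, 0, -13.3, 0, -39.1, -22.9, -3, 0, 0, -13.3, 0, -39.1, -22.9, -3, 0, 0, -13.3],
)

```text
clock: 1.55
eef_pos: [476.0, 321.3, 261.2]
tool_rot: [3.141, -0.001, -3.139]
force: [-0.1, -0.3, -0.1]
width: -0.4
gripper_force: 0.0
```

```bash
cat > shot.py <<'E'
import sys,pickle
from h import *
def shot(n):
    s=ctrl.read_state();c=cam("wrist");im=ctrl.get_image("wrist")[:,:,::-1].copy()
    cv2.imwrite(f"pics/{n}.png",im);pickle.dump((c,s),open(f"pics/{n}.pkl","wb"))
    print(np.round(s["eef_pos"],1),np.round(s["tool_rot"],4),np.round(s["force"],1),s["clock"])
if __name__=="__main__": shot(sys.argv[1])
E
python3 shot.py w1
```

```text
[476.  321.3 261.2] [ 3.1408e+00 -1.0000e-03 -3.1389e+00] [-0.1 -0.3 -0.1] 1.55
```

jog_arm(
  increments=[0, -0.3, 1.3, -0.5, 0, 0, 0, 0, -1.2, 5.2, -1, 0, 0, 0, 0, -2.3, 9.8, -2, 0, 0, 0, 0, -3.4, 14.4, -3, 0, 0, 0, 0, -4.5, 19, -3, 0, 0, 0, 0, -5.6, 23.5, -3, 0, 0, 0, 0, -6.7, 28, -3, 0, 0, 0, 0, -7.7, 31.5, -3, 0, 0, 0, 0, -8.3, 32.7, -3, 0, 0, 0, 0, -8.5, 33, -3, 0, 0, 0, 0, -8.5, 33, -3, 0, 0, 0, 0, -8.5, 33, -3, 0, 0, 0, 0, -8.5, 33, -3, 0, 0, 0],
)

```text
clock: 2.9
eef_pos: [563.0, 648.5, 292.7]
tool_rot: [3.141, 0.001, 3.14]
force: [0.0, 0.5, -0.8]
width: -0.1
gripper_force: 0.0
```

```bash
python3 shot.py w2; python3 -c "
import cv2,numpy as np
a=[cv2.imread(f'pics/w{i}.png') for i in (1,2)]
cv2.imwrite('pics/w12.png',cv2.resize(np.vstack(a),(400,600)))"
```

```text
[563.  648.5 292.7] [3.1412e+00 7.0000e-04 3.1401e+00] [ 0.   0.5 -0.8] 2.9
```

View pics/w12.png

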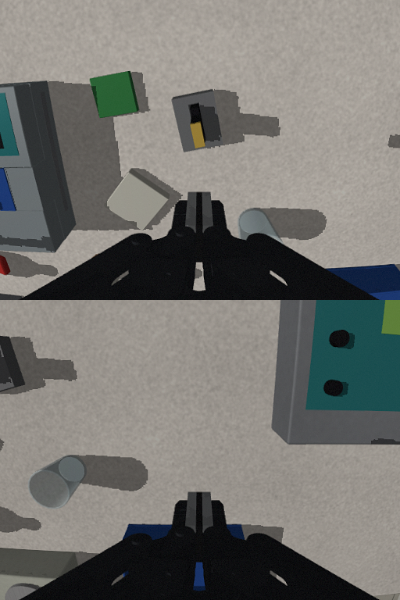

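In w1 (top half) the spacer's yellow top is at about (197,133) of the half-size view. The block is around (195,120), the green decoy at (113,93) and the larger white plate at (140,198). In w2 I went the wrong way along y, so it shows nothing useful. The path was clear, so I'll move back over the meter.

jog_arm(
  increments=[0, 0, -1.5, 0, 0, 0, 0, 0, -0.5, -5.5, 0, 0, 0, 0, 0, -1, -10.5, 0, 0, 0, 0, 0, -1.5, -15.5, 0, 0, 0, 0, 0, -2, -20.5, 0, 0, 0, 0, 0, -2.5, -25.5, 0, 0, 0, 0, 0, -3, -30.5, 0, 0, 0, 0, 0, -3.5, -35.5, 0, 0, 0, 0, 0, -4, -40.5, 0, 0, 0, 0, 0, -4.5, -45.5, 0, 0, 0, 0, 0, -5, -50.5, 0, 0, 0, 0, 0, -5.5, -55.5, 0, 0, 0, 0, 0, -5.7, -60.5, 0, 0, 0, 0, 0, -5.7, -64, 0, 0, 0, 0, 0, -5.7, -65.6, 0, 0, 0, 0, 0, -5.7, -65.8, 0, 0, 0, 0, 0, -5.7, -65.8, 0, 0, 0, 0, 0, -5.7, -65.8, 0, 0, 0, 0],
)

```text
clock: 4.75
eef_pos: [619.3, -5.4, 291.5]
tool_rot: [3.14, 0.0, -3.138]
force: [0.1, 0.2, -0.3]
width: 0.0
gripper_force: 0.0
```

```bash
python3 shot.py w3; python3 - <<'E'
import pickle
from h import *
for n,L in (("w1",[("yellow",(18,120,80),(32,255,255))]),("w3",[("yellow",(18,120,80),(32,255,255)),("orange",(6,150,80),(16,255,255)),("red",(0,150,80),(5,255,255)),("blue",(105,120,50),(125,255,255)),("white",(0,0,190),(180,40,255)),("teal",(80,100,30),(95,255,255))])):
    im=cv2.imread(f"pics/{n}.png")
    for k,lo,hi in L:
        b,m=blobs(im,lo,hi,25)
        if k!="yellow" or n=="w1": print(n,k,b[:6])
E
```

```text
[619.3  -5.4 291.5] [ 3.1396e+00  3.0000e-04 -3.1385e+00] [ 0.1  0.2 -0.3] 4.75
w1 yellow [([252.6, 172.4], 423, [243, 156, 20, 34])]
w3 orange [([201.8, 107.7], 538, [196, 75, 13, 67]), ([341.8, 238.0], 81, [335, 231, 17, 20]), ([364.8, 276.5], 1425, [345, 251, 41, 51])]
w3 red [([221.9, 26.4], 157, [215, 21, 14, 12]), ([301.6, 204.6], 1167, [281, 190, 43, 31])]
w3 blue [([41.8, 55.3], 729, [30, 17, 25, 78]), ([293.3, 105.3], 1863, [279, 72, 29, 68]), ([25.0, 374.7], 368, [10, 366, 33, 18])]
w3 white [([45.4, 1.8], 111, [25, 0, 38, 7]), ([94.8, 10.0], 364, [77, 0, 40, 24]), ([123.8, 6.9], 162, [112, 0, 24, 16]), ([494.4, 2.0], 149, [476, 0, 36, 7]), ([69.2, 7.9], 88, [64, 2, 11, 13]), ([464.5, 16.2], 121, [459, 6, 15, 18])]
w3 teal [([241.6, 29.1], 6235, [150, 0, 189, 57])]
```

View pics/w3.png

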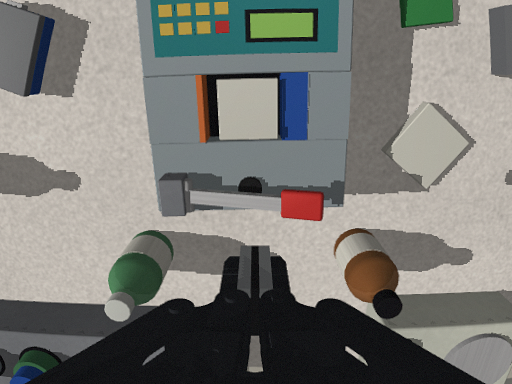

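w3 shows the orange rail at (202,108), the tile at (248,108), the blue rail at (294,105), the red pad at (302,205) and the hinge block at (173,195). The larger loose plate, not meant, is at (428,145), and the two bottles are below, at (140,275) and (365,275).

```bash
python3 - <<'E'
import pickle
from h import *
cs,cd=cam("scene"),cam("side")
c3,s3=pickle.load(open("pics/w3.pkl","rb"));c1,_=pickle.load(open("pics/w1.pkl","rb"))
im=cv2.imread("pics/w3.png")
def rect(m,seedbox):
    x,y,w,h=seedbox; mm=np.zeros_like(m); mm[y:y+h,x:x+w]=m[y:y+h,x:x+w]
    cn=max(cv2.findContours(mm,cv2.RETR_EXTERNAL,cv2.CHAIN_APPROX_NONE)[0],key=cv2.contourArea)
    return cv2.minAreaRect(cn)
def show(t,r,c,z):
    P=np.array([plane(c,q,z)[:2] for q in cv2.boxPoints(r)])
    e=P[1]-P[0],P[2]-P[1]; L=[np.linalg.norm(v) for v in e]
    a=[(np.degrees(np.arctan2(v[1],v[0]))+45)%90-45 for v in e]
    print(t,"ctr",P.mean(0).round(1),"sizes",np.round(L,1),"ang",np.round(a,2))
    return P.mean(0)
_,mo=blobs(im,(6,150,80),(16,255,255)); ro=rect(mo,(190,60,30,90)); show("orange",ro,c3,82)
_,mb=blobs(im,(105,120,50),(125,255,255)); rb=rect(mb,(270,60,50,90)); show("blue",rb,c3,82)
_,mr=blobs(im,(0,150,80),(5,255,255)); rr=rect(mr,(275,180,60,45)); show("pad",rr,c3,140)
h=cv2.cvtColor(im,cv2.COLOR_BGR2HSV); print("tile hsv",h[108,248],"housing",h[160,200])
mt=cv2.inRange(h,(0,0,int(h[108,248][2])-25),(180,70,255)); rt=rect(mt,(208,65,71,85)); print(rt); show("tile z90",rt,c3,90)
# two-view heights
def p(t,X): print(t,np.round(X[0],1),np.round(X[1],1))
hub=cv2.cvtColor(im,cv2.COLOR_BGR2HSV)
for t,uv,uvs,uvd in [("pad",(301.6,204.6),(282.8,185.7),(256.2,168.6)),("tile",rt[0],(251.8,194.2),(248.1,199.7))]:
    p(t,tri([(c3,uv),(cs,uvs),(cd,uvd)]))
im1=cv2.imread("pics/w1.png");_,my=blobs(im1,(18,120,80),(32,255,255)); ry=rect(my,(235,150,40,50)); print(ry); show("yellow z98",ry,c1,98)
p("yellow",tri([(c1,ry[0]),(cs,(300.1,144.7)),(cd,(163.8,167.8))]))
# block top
h1=cv2.cvtColor(im1,cv2.COLOR_BGR2HSV);print("block hsv",h1[145,235],h1[190,282-50], "table",h1[50,300])
E
```

```text
orange ctr [566.8 -57.9] sizes [ 9.5 66.5] ang [3.2  1.78]
blue ctr [564.1  34.6] sizes [27.8 67.1] ang [0.67 2.7 ]
pad ctr [648.9  39.1] sizes [28.2 39.1] ang [-2.45 -4.43]
tile hsv [ 26  20 178] housing [ 90  18 129]
((246.979736328125, 108.62837982177734), (59.51879119873047, 59.40254211425781), 88.66777801513672)
tile z90 ctr [566.6 -12.1] sizes [57.7 58.3] ang [1.43 2.63]
pad [650.2  39.5 137.1] [0.6 0.3 0.6]
tile [566.9 -13.8  84.2] [1.6 1.5 2.5]
((252.52578735351562, 172.22378540039062), (31.980026245117188, 13.338607788085938), 78.2317123413086)
yellow z98 ctr [477.6 320.2] sizes [12.3 30.9] ang [12.17 11.8 ]
yellow [478.5 319.7  92.5] [0.5 0.5 0.3]
block hsv [105   6  85] [ 16  20 170] table [ 20  18 170]
```

```bash
python3 - <<'E'
import cv2,numpy as np
a=cv2.imread("pics/w1.png")[105:205,205:320];b=cv2.imread("pics/w3.png")[55:235,140:360]
a=cv2.resize(a,(345,300),interpolation=cv2.INTER_CUBIC);b=cv2.resize(b,(440,360),interpolation=cv2.INTER_CUBIC)
o=np.zeros((360,790,3),np.uint8);o[:300,:345]=a;o[:,350:]=b;cv2.imwrite("pics/conf.png",o)
E
```

```text
(no output)
```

View pics/conf.png

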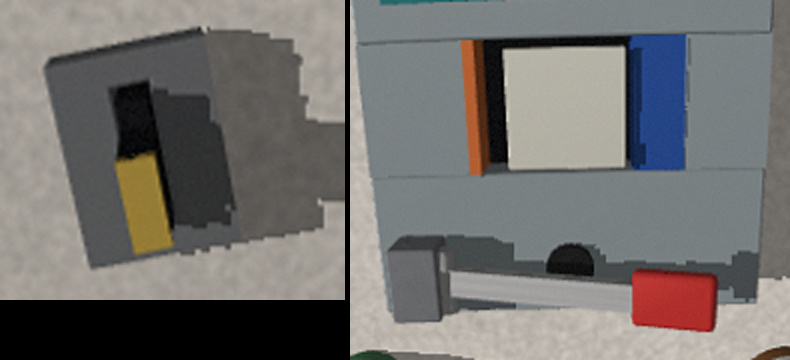

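The crop confirms it. The spacer's yellow tab is at (145,200) in its tilted block, turned about 12°. On the right, the meter's own white tile at (565,105) sits between the orange rail at (475,105) and the blue rail at (658,100). Positions and sizes agree with the text. Now I'll go to the lever.

jog_arm(
  increments=[0, -0.5, 0.7, 2, 0, 0, 0, 0, -1.5, 2.2, 6, 0, 0, 0, 0, -2.5, 4, 10, 0, 0, 0, 0, -3, 4.7, 13, 0, 0, 0, 0, -3, 4.7, 14, 0, 0, 0, 0, -3, 4.7, 14, 0, 0, 0, 0, -3, 4.7, 14, 0, 0, 0, 0, -3, 4.7, 15, 0, 0, 0, 0, -3, 4.7, 16, 0, 0, 0, 0, -3, 4.7, 17, 0, 0, 0, 0, -3, 4.7, 18, 0, 0, 0, 0, -3, 4.7, 18.4, 0, 0, 0, 0, -3, 4.7, 18.4, 0, 0, 0],
)

```text
clock: 6.1
eef_pos: [651.3, 41.8, 109.4]
tool_rot: [3.137, 0.005, -3.141]
force: [-0.3, 5.2, 12.5]
width: -0.2
gripper_force: 5.8
```

```bash
python3 - <<'E'
from h import *
s=ctrl.read_state();print(np.round(s["eef_pos"],1),np.round(s["force"],1),s["clock"])
E
```

```text
[651.3  41.8 109.4] [-0.3  5.2 12.5] 6.1
```

jog_arm(
  increments=[0, 0, 0, 0.4, 0, 0, 0, 0, 0, 0, 0.7, 0, 0, 0, 0, 0, 0, 0.7, 0, 0, 0, 0, 0, 0, 0.7, 0, 0, 0],
)

```text
clock: 6.5
eef_pos: [651.5, 42.0, 104.8]
tool_rot: [3.137, 0.006, -3.141]
force: [-4.0, 5.5, 21.7]
width: 0.0
gripper_force: 10.8
```

jog_arm(
  increments=[0, 0, 0, -2, 0, 0, 0, 0, 0, 0, -5, 0, 0, 0, 0, 0, 0, -5.2, 0, 0, 0, 0, 0, 0, -5.2, 0, 0, 0, 0, 0, 0, -5.2, 0, 0, 0, 0, 0, 0, -3, 0, 0, 0, 0, 0, 0, -1, 0, 0, 0, 0, 0, 0, 0, 0, 0, 0, 0, 0, 0, 0, 0, 0, 0, 0, 0, 0, 0, 0, 0, 0],
)

```text
clock: 7.5
eef_pos: [650.9, 41.4, 104.5]
tool_rot: [3.138, 0.004, -3.141]
force: [-6.9, 4.3, 30.0]
width: -0.2
gripper_force: 15.5
```

jog_arm(
  increments=[0, 0, 0, -2, 0, 0, 0, 0, 0, 0, -5, 0, 0, 0, 0, 0, 0, -5.2, 0, 0, 0, 0, 0, 0, -5.2, 0, 0, 0, 0, 0, 0, -5.2, 0, 0, 0, 0, 0, 0, -3, 0, 0, 0, 0, 0, 0, -1, 0, 0, 0, 0, 0, 0, 0, 0, 0, 0, 0, 0, 0, 0, 0, 0, 0, 0, 0, 0, 0, 0, 0, 0],
)

```text
clock: 8.5
eef_pos: [650.6, 41.7, 104.5]
tool_rot: [3.138, 0.003, -3.141]
force: [-6.4, 4.3, 33.3]
width: 0.3
gripper_force: 16.6
```

jog_arm(
  increments=[0, 0, 0, -2, 0, 0, 0, 0, 0, 0, -5, 0, 0, 0, 0, 0, 0, -5.2, 0, 0, 0, 0, 0, 0, -5.2, 0, 0, 0, 0, 0, 0, -5.2, 0, 0, 0, 0, 0, 0, -3, 0, 0, 0, 0, 0, 0, -1, 0, 0, 0, 0, 0, 0, 0, 0, 0, 0, 0, 0, 0, 0, 0, 0, 0, 0, 0, 0, 0, 0, 0, 0],
)

```text
clock: 9.5
eef_pos: [650.5, 41.5, 104.5]
tool_rot: [3.138, 0.003, -3.141]
force: [-7.0, 3.5, 33.1]
width: -0.2
gripper_force: 16.9
```

jog_arm(
  increments=[0, 0, 0, -2, 0, 0, 0, 0, 0, 0, -6, 0, 0, 0, 0, 0, 0, -10, 0, 0, 0, 0, 0, 0, -13, 0, 0, 0, 0, 0, 0, -13, 0, 0, 0, 0, 0, 0, -13, 0, 0, 0],
)

```text
clock: 10.1
eef_pos: [648.7, 38.5, 229.1]
tool_rot: [3.142, -0.002, 3.141]
force: [0.1, 0.0, -1.8]
width: 0.2
gripper_force: 0.0
```

jog_arm(
  increments=[8.5, 1, 1.6, 0, 0, 0, 0, 8.5, 3.5, 5.7, 0, 0, 0, -2, 8.5, 6, 9.9, 0, 0, 0, -4, 8.5, 8.6, 14.1, 0, 0, 0, -6, 8.5, 11.2, 18.4, 0, 0, 0, -8, 8.5, 13.8, 22.7, 0, 0, 0, -10, 8.5, 16.2, 26.6, 2, 0, 0, -12, 8.5, 17.1, 28.1, 5, 0, 0, -12, 8.5, 17.1, 28.1, 8, 0, 0, -12, 8.5, 17.1, 28.1, 8, 0, 0, -12, 8.5, 17.1, 28.1, 8, 0, 0, -12],
)

```text
clock: 11.2
eef_pos: [477.2, 319.1, 149.3]
tool_rot: [-3.14, -0.003, -2.933]
force: [-0.4, 0.4, -0.5]
width: 84.9
gripper_force: 0.0
```

```bash
python3 shot.py w4; python3 - <<'E'
import pickle
from h import *
cs,cd=cam("scene"),cam("side")
c1,_=pickle.load(open("pics/w1.pkl","rb"));c4,s=pickle.load(open("pics/w4.pkl","rb"))
im=cv2.imread("pics/w4.png");b,m=blobs(im,(18,120,60),(32,255,255),100);print(b)
r=cv2.minAreaRect(max(cv2.findContours(m,0,2)[0],key=cv2.contourArea));print(r)
P=np.array([plane(c4,q,98)[:2] for q in cv2.boxPoints(r)]);print(P.mean(0),np.linalg.norm(P[1]-P[0]),np.linalg.norm(P[2]-P[1]),np.degrees(np.arctan2(*(P[1]-P[0])[::-1])))
print(tri([(c1,(252.5,172.2)),(c4,r[0])]))
E
```

```text
[477.2 319.1 149.3] [-3.1403 -0.0032 -2.9326] [-0.4  0.4 -0.5] 11.2
[([255.4, 218.3], 911, [246, 195, 20, 47])]
((255.5, 218.0), (46.0, 19.0), 90.0)
[476.9001098  319.92481569] 11.50233958682893 31.020604498089767 102.03436383739475
(array([478.59157601, 320.20088752,  93.19138503]), [np.float64(0.10377402729188936), np.float64(0.10377402729198273)])
```

View pics/w4.png

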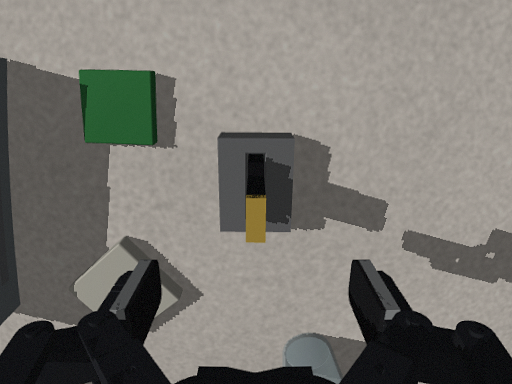

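w4 shows the yellow tab at (255,218), upright in the image and centred between the open fingers. The block is at (256,183), and the beaker at (312,355) and loose plate at (130,280) are clear of the fingers. Next I'll descend and pinch.

jog_arm(
  increments=[8.5, 0, 0.1, 2, 0, 0, 0, 8.5, 0, 0.1, 5, 0, 0, 0, 8.5, 0, 0.1, 7.5, 0, 0, 0, 8.5, 0, 0.1, 8.5, 0, 0, 0, 8.5, 0, 0.1, 8.5, 0, 0, 0, 4, 0, 0.1, 8.5, 0, 0, 0, 2, 0, 0.1, 8.5, 0, 0, 0, 0.5, 0, 0.1, 8.5, 0, 0, 0, 0.5, 0, 0.1, 8.5, 0, 0, 0, 0.5, 0, 0.1, 8.5, 0, 0, 0, 0.5, 0, 0.1, 8.5, 0, 0, 0, 0.5, 0, 0.1, 8.5, 0, 0, 0, 0.5, 0, 0.1, 8.5, 0, 0, 0],
)

```text
clock: 12.55
eef_pos: [478.5, 320.7, 65.8]
tool_rot: [3.141, 0.001, -2.933]
force: [0.3, -0.8, 5.6]
width: 10.9
gripper_force: 58.6
```

jog_arm(
  increments=[0.5, 0, 0, -1, 0, 0, 0, 0.5, 0, 0, -3, 0, 0, 0, 0.5, 0, 0, -6, 0, 0, 0, 0.5, 0, 0, -10, 0, 0, 0, 0.5, 0, -2, -13, 0, 0, 0, 0.5, -0.2, -6, -14, 0, 0, 2, 0.5, -0.3, -10, -14, 0, 0, 4, 0.5, -0.4, -14, -14, 0, 0, 6, 0.5, -0.5, -18, -14, 0, 0, 8, 0.5, -0.6, -22, -14, 0, 0, 10, 0.5, -0.7, -26, -14, 0, 0, 10, 0.5, -0.8, -30, -14, 0, 0, 10, 0.5, -0.9, -34, -14, 0, 0, 10, 0.5, -1, -36.8, -14, 0, 0, 10, 0.5, -1, -38, -13, 0, 0, 10, 0.5, -1, -38, -12.4, 0, 0, 10, 0.5, -1, -38, -12.4, 0, 0, 10, 0.5, -1, -38, -12.4, 0, 0, 10],
)

```text
clock: 14.35
eef_pos: [566.3, -46.6, 188.8]
tool_rot: [3.14, -0.001, -3.104]
force: [0.6, 0.3, -0.5]
width: 11.5
gripper_force: 58.5
```

```bash
python3 shot.py w5
```

```text
[566.3 -46.6 188.8] [ 3.1400e+00 -1.3000e-03 -3.1041e+00] [ 0.6  0.3 -0.5] 14.35
```

View pics/w5.png

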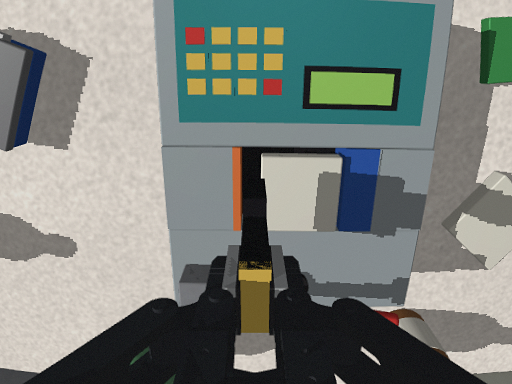

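w5 shows the blade hanging vertically at columns 243–267. The orange rail is at (238,185), with the gap's dark opening at (251,155) between it and the tile's left edge at column 262. I'll take edge columns for exact lateral alignment.

```bash
python3 - <<'E'
import pickle
from h import *
c,s=pickle.load(open("pics/w5.pkl","rb"));im=cv2.imread("pics/w5.png");h=cv2.cvtColor(im,cv2.COLOR_BGR2HSV)
yaw=np.radians(2.0);my=np.array([-np.sin(yaw),np.cos(yaw)]);mx=np.array([np.cos(yaw),np.sin(yaw)]);T=s["eef_pos"][:2]
def rel(uv,z): d=plane(c,uv,z)[:2]-T; return np.round([d@mx,d@my],1)
for r in range(150,226,5):
    o=np.where(cv2.inRange(h[r:r+1],(5,130,60),(17,255,255))[0])[0]; o=o[(o>220)&(o<260)]
    t=np.where(h[r,250:345,2]>150)[0]+250; b=np.where(cv2.inRange(h[r:r+1],(105,120,30),(125,255,255))[0])[0]; b=b[(b>320)&(b<390)]
    f=lambda a:(a.min(),a.max()+1) if len(a) else None
    o,t,b=f(o),f(t),f(b)
    print(r,o,t,b, o and [rel((o[0]-.5,r),82),rel((o[1]-.5,r),82)], t and rel((t[0]-.5,r),90), b and rel((b[1]-.5,r),82))
for r in range(185,245,10): print(r,im[r,236:275].max(1).tolist())
E
```

```text
150 (np.int64(232), np.int64(242)) (np.int64(336), np.int64(337)) (np.int64(335), np.int64(380)) [array([-31.6, -16.6]), array([-31.6,  -9.1])] [-33.6  59.3] [-32.3  95.1]
155 (np.int64(232), np.int64(242)) (np.int64(261), np.int64(263)) (np.int64(340), np.int64(380)) [array([-27.8, -16.7]), array([-27.8,  -9.2])] [-29.6   4.9] [-28.5  95.5]
160 (np.int64(233), np.int64(242)) (np.int64(261), np.int64(342)) (np.int64(343), np.int64(379)) [array([-23.9, -16. ]), array([-23.9,  -9.2])] [-25.9   4.9] [-24.6  95.2]
165 (np.int64(233), np.int64(242)) (np.int64(261), np.int64(341)) (np.int64(343), np.int64(379)) [array([-20. , -16.1]), array([-20.1,  -9.2])] [-22.1   5. ] [-20.6  95.7]
170 (np.int64(233), np.int64(242)) (np.int64(261), np.int64(341)) (np.int64(342), np.int64(378)) [array([-16.1, -16.1]), array([-16.1,  -9.3])] [-18.4   5. ] [-16.7  95.3]
175 (np.int64(233), np.int64(242)) (np.int64(261), np.int64(319)) (np.int64(342), np.int64(378)) [array([-12.2, -16.2]), array([-12.2,  -9.3])] [-14.5   5. ] [-12.7  95.8]
180 (np.int64(233), np.int64(242)) (np.int64(265), np.int64(318)) (n
[... 1929 characters left out ...]
4, 194]
205 [192, 192, 192, 198, 147, 97, 34, 24, 30, 25, 25, 24, 29, 21, 28, 25, 28, 26, 27, 26, 25, 27, 25, 25, 23, 25, 28, 25, 26, 22, 106, 200, 198, 197, 195, 198, 195, 196, 196]
215 [190, 193, 192, 197, 146, 93, 75, 34, 23, 27, 31, 23, 26, 26, 24, 27, 24, 32, 28, 29, 25, 25, 31, 27, 24, 24, 31, 24, 25, 16, 107, 201, 198, 196, 194, 195, 197, 194, 195]
225 [194, 192, 195, 196, 178, 83, 37, 20, 14, 13, 16, 18, 15, 14, 15, 15, 11, 17, 18, 20, 10, 16, 18, 18, 17, 18, 13, 6, 13, 13, 4, 170, 200, 197, 196, 194, 194, 194, 195]
235 [143, 143, 142, 143, 147, 120, 36, 10, 13, 15, 16, 17, 17, 14, 21, 21, 9, 19, 18, 20, 12, 15, 14, 15, 14, 16, 15, 13, 9, 15, 13, 9, 150, 145, 142, 144, 143, 143, 144]
```

```bash
python3 - <<'E'
import pickle
from h import *
c,s=pickle.load(open("pics/w5.pkl","rb"));yaw=np.radians(2.1);T=s["eef_pos"]
R=np.array([[np.cos(yaw),-np.sin(yaw)],[np.sin(yaw),np.cos(yaw)]])
for t,x,y,z in [("foot-L",-25,-6,-57.5),("foot-R",-25,6,-57.5),("bladetop-L",-25,-6,-17.5),("bladetop-R",-25,6,-17.5),("tabtopL",-15,-6,32.5),("tabtopR",-15,6,32.5),("tabtopL+",15,-6,32.5),("tabtopR+",15,6,32.5)]:
    print(t,proj(c,np.r_[T[:2]+R@[x,y],T[2]+z]).round(1))
im=cv2.imread("pics/w5.png");_,m=blobs(im,(18,120,60),(32,255,255),100)
m[:255]=0;print(cv2.boundingRect(m)); 
for r in (275,290,305,320): w=np.where(m[r])[0]; print(r,w.min(),w.max()+1)
print([ (r,im[r,254].max()) for r in range(150,250,4)])
E
```

```text
foot-L [[243.9 177.2]]
foot-R [[263.5 177.2]]
bladetop-L [[241.8 199.7]]
bladetop-R [[265.7 199.7]]
tabtopL [[237.7 270.9]]
tabtopR [[269.8 271. ]]
tabtopL+ [[239.  333.9]]
tabtopR+ [[268.4 333.9]]
(238, 261, 34, 72)
275 238 272
290 240 270
305 241 269
320 241 269
[(150, np.uint8(19)), (154, np.uint8(17)), (158, np.uint8(20)), (162, np.uint8(16)), (166, np.uint8(15)), (170, np.uint8(14)), (174, np.uint8(17)), (178, np.uint8(17)), (182, np.uint8(12)), (186, np.uint8(14)), (190, np.uint8(19)), (194, np.uint8(16)), (198, np.uint8(20)), (202, np.uint8(26)), (206, np.uint8(28)), (210, np.uint8(26)), (214, np.uint8(23)), (218, np.uint8(14)), (222, np.uint8(12)), (226, np.uint8(18)), (230, np.uint8(14)), (234, np.uint8(18)), (238, np.uint8(16)), (242, np.uint8(12)), (246, np.uint8(19))]
```

jog_arm(
  increments=[0.5, 0, -0.3, 1.5, 0, 0, 0, 0.5, 0, -0.3, 3.5, 0, 0, 0, 0.5, 0, -0.3, 4.4, 0, 0, 0, 0.5, 0, -0.3, 4.4, 0, 0, 0, 0.5, 0, -0.3, 4.4, 0, 0, 0],
)

```text
clock: 14.9
eef_pos: [567.4, -51.6, 145.7]
tool_rot: [3.141, 0.001, -3.106]
force: [-0.3, -0.5, -0.5]
width: 11.3
gripper_force: 58.5
```

```bash
python3 shot.py w6; python3 - <<'E'
import pickle
from h import *
c,s=pickle.load(open("pics/w6.pkl","rb"));im=cv2.imread("pics/w6.png")
h=cv2.cvtColor(im,cv2.COLOR_BGR2HSV)
yaw=np.radians(2.0);my=np.array([-np.sin(yaw),np.cos(yaw)]);mx=np.array([np.cos(yaw),np.sin(yaw)]);T=s["eef_pos"][:2]
def rel(uv,z): d=plane(c,uv,z)[:2]-T; return np.round([d@mx,d@my],1)
for r in range(120,235,6):
    o=np.where(cv2.inRange(h[r:r+1],(5,130,60),(17,255,255))[0])[0]; o=o[(o>200)&(o<260)]
    t=np.where(h[r,245:345,2]>140)[0]+245
    if len(o) and len(t): print(r,o.min(),o.max()+1,t.min(),rel((o.min()-.5,r),82),rel((t.min()-.5,r),90))
cv2.imwrite("pics/w6c.png",cv2.resize(im[90:350,150:380],(690,780))[:600])
E
```

```text
[567.4 -51.6 145.7] [ 3.1414e+00  6.0000e-04 -3.1064e+00] [-0.3 -0.5 -0.5] 14.9
162 236 247 245 [-32.9 -11.4] [-34.9  -5.6]
168 236 247 245 [-29.  -11.5] [-31.2  -5.6]
174 236 247 245 [-25.1 -11.5] [-27.4  -5.6]
180 236 245 292 [-21.2 -11.6] [-23.7  23. ]
186 236 244 321 [-17.2 -11.7] [-19.8  41.1]
192 237 244 339 [-13.1 -11.1] [-15.9  52.6]
198 237 243 338 [ -9.  -11.2] [-12.   52.3]
```

View pics/w6c.png

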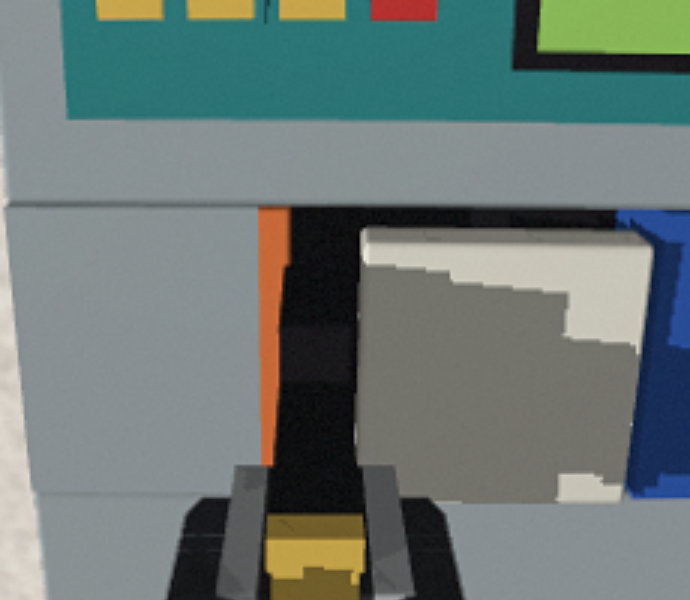

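w6 shows the foot just above the rails. Its left corner, about (246,178), overlaps the orange rail's inner edge at column 247, and the tile edge is at column 270. So it sits slightly too far to −y, and I'll compute the correction.

```bash
python3 - <<'E'
import pickle
from h import *
c,s=pickle.load(open("pics/w6.pkl","rb"));im=cv2.imread("pics/w6.png")
yaw=np.radians(2.0);my=np.array([-np.sin(yaw),np.cos(yaw)]);mx=np.array([np.cos(yaw),np.sin(yaw)]);T=s["eef_pos"][:2]
def rel(uv,z): d=plane(c,uv,z)[:2]-T; return np.round([d@mx,d@my],1)
print("foot L",rel((245.5,178.3),88),"tile",rel((269.7,172),90),"rail in",rel((246.5,162),82))
for r in (172,178,184,190,200,204,210,220): print(r,im[r,234:280].max(1).tolist())
s=ctrl.read_state();print(s["eef_pos"])
E
```

```text
foot L [-24.1  -5.1] tile [-28.7   9.6] rail in [-32.9  -4.5]
172 [147, 152, 180, 199, 199, 198, 196, 199, 197, 198, 202, 179, 100, 24, 17, 17, 16, 19, 20, 16, 13, 17, 16, 18, 17, 19, 17, 12, 19, 19, 14, 16, 18, 18, 18, 6, 153, 209, 229, 201, 195, 194, 197, 195, 196, 195]
178 [147, 152, 178, 199, 199, 198, 197, 201, 198, 202, 178, 110, 59, 10, 15, 13, 12, 14, 18, 16, 12, 19, 16, 17, 19, 23, 19, 20, 13, 20, 15, 19, 19, 10, 20, 9, 93, 98, 161, 152, 151, 150, 150, 149, 150, 151]
184 [148, 154, 180, 199, 199, 198, 198, 200, 201, 211, 63, 14, 20, 19, 12, 19, 19, 18, 19, 13, 18, 10, 19, 15, 14, 15, 16, 17, 16, 15, 14, 18, 18, 14, 17, 46, 95, 108, 111, 117, 114, 117, 116, 116, 116, 116]
190 [147, 151, 162, 198, 199, 197, 197, 196, 204, 133, 32, 10, 14, 16, 17, 15, 19, 15, 18, 8, 10, 13, 17, 15, 17, 19, 11, 21, 18, 12, 14, 17, 17, 13, 12, 59, 94, 107, 113, 116, 115, 116, 117, 116, 115, 115]
200 [148, 153, 163, 197, 197, 198, 198, 203, 162, 42, 27, 30, 25, 26, 30, 27, 26, 29, 27, 28, 26, 26, 26, 25, 26, 24, 26, 23, 24, 25, 24, 32, 25, 19, 13, 51, 97, 111, 117, 117, 116, 114, 116, 114, 117, 118]
204 [147, 150, 162, 197, 199, 197, 197, 200, 209, 57, 26, 23, 27, 26, 27, 25, 26, 27, 22, 25, 25, 29, 26, 29, 29, 28, 27, 27, 30, 25, 28, 27, 21, 21, 14, 74, 98, 112, 116, 115, 115, 117, 116, 118, 117, 117]
210 [146, 150, 145, 196, 197, 197, 199, 199, 210, 57, 28, 29, 27, 22, 30, 28, 29, 25, 28, 28, 28, 26, 27, 25, 26, 23, 24, 28, 29, 25, 23, 25, 22, 15, 16, 72, 104, 114, 116, 115, 115, 115, 117, 116, 117, 115]
220 [146, 150, 146, 195, 200, 196, 197, 204, 163, 43, 8, 3, 20, 15, 13, 16, 18, 16, 17, 16, 21, 20, 18, 19, 17, 17, 12, 14, 14, 14, 17, 17, 14, 12, 14, 95, 112, 115, 114, 115, 117, 114, 115, 116, 115, 116]
[567.62685007 -51.81478846 146.07261004]
```

jog_arm(
  increments=[0.5, 0, 0.14, 0, 0, 0, 0, 0.5, 0, 0.14, 0.3, 0, 0, 0, 0.5, 0, 0.14, 0.6, 0, 0, 0, 0.5, 0, 0.14, 0.9, 0, 0, 0, 0.5, 0, 0.14, 1.2, 0, 0, 0, 0.5, 0, 0.14, 1.5, 0, 0, 0, 0.5, 0, 0.14, 1.5, 0, 0, 0],
)

```text
clock: 15.65
eef_pos: [566.5, -50.9, 129.7]
tool_rot: [3.142, -0.001, -3.107]
force: [-0.7, 0.3, -1.0]
width: 11.2
gripper_force: 58.5
```

jog_arm(
  increments=[0.5, 0, 0, 0.4, 0, 0, 0, 0.5, 0, 0, 0.8, 0, 0, 0, 0.5, 0, 0, 1.2, 0, 0, 0, 0.5, 0, 0, 1.6, 0, 0, 0, 0.5, 0, 0, 2, 0, 0, 0, 0.5, 0, 0, 2.2, 0, 0, 0, 0.5, 0, 0, 2.2, 0, 0, 0],
)

```text
clock: 16.35
eef_pos: [566.7, -50.8, 107.9]
tool_rot: [3.142, -0.001, -3.107]
force: [0.1, -0.5, -0.5]
width: 10.9
gripper_force: 58.5
```

jog_arm(
  increments=[0.5, 0, 0, 0.2, 0, 0, 0, 0.5, 0, 0, 0.4, 0, 0, 0, 0.5, 0, 0, 0.6, 0, 0, 0, 0.5, 0, 0, 0.6, 0, 0, 0, 0.5, 0, 0, 0.6, 0, 0, 0],
)

```text
clock: 16.85
eef_pos: [567.3, -50.9, 103.8]
tool_rot: [-3.142, 0.001, -3.108]
force: [-3.0, 0.4, 11.3]
width: 11.3
gripper_force: 60.4
```

jog_arm(
  increments=[2, 0, 0, 0.3, 0, 0, 0, 3, 0, 0, 0.2, 0, 0, 0, 3.5, 0, 0, 0, 0, 0, 0, 3.5, 0, 0, 0, 0, 0, 0, 3.5, 0, 0, -1, 0, 0, 0, 3.5, 0, 0, -3, 0, 0, 0, 3.5, 0, 0, -6, 0, 0, 0, 3.5, 0, 0, -9, 0, 0, 0, 3.5, 0, 0, -9, 0, 0, 0, 3.5, 0, 0, -9, 0, 0, 0],
)

```text
clock: 17.85
eef_pos: [567.3, -50.9, 193.4]
tool_rot: [-3.141, 0.002, -3.107]
force: [0.8, 0.8, -1.1]
width: 34.9
gripper_force: 0.0
```

```bash
python3 shot.py w7; python3 - <<'E'
import pickle
from h import *
c,s=pickle.load(open("pics/w7.pkl","rb"));im=cv2.imread("pics/w7.png")
_,m=blobs(im,(18,120,60),(32,255,255),100); m[:230]=0
r=cv2.minAreaRect(max(cv2.findContours(m,0,2)[0],key=cv2.contourArea))
P=np.array([plane(c,q,136)[:2] for q in cv2.boxPoints(r)]);print("tab",r,P.mean(0).round(1),np.linalg.norm(P[1]-P[0]),np.linalg.norm(P[2]-P[1]))
cv2.imwrite("pics/w7c.png",cv2.resize(im[100:384,130:400],(570,600)))
for n in("scene","side"): cv2.imwrite(f"pics/{n}7.png",ctrl.get_image(n)[:,:,::-1])
E
```

```text
[567.3 -50.9 193.4] [-3.1415e+00  1.9000e-03 -3.1074e+00] [ 0.8  0.8 -1.1] 17.85
tab ((254.0, 232.5), (5.0, 18.0), 90.0) [579.9 -50.3] 11.667685098865169 3.59866409914682
```

View pics/w7c.png

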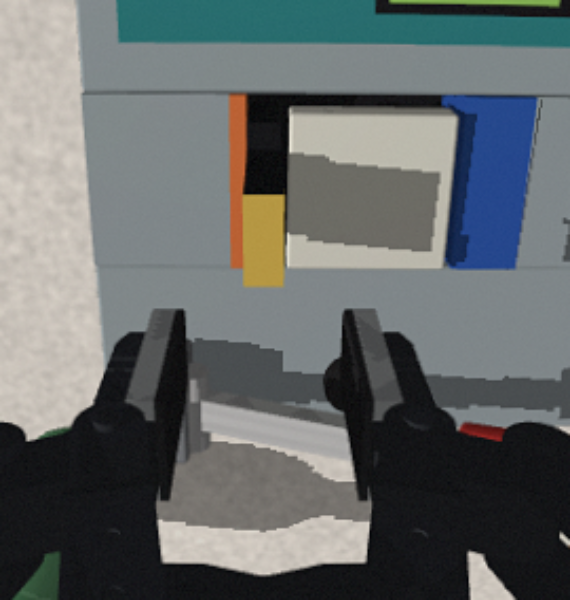

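w7 shows the spacer released and upright in the gap, with its yellow top at (254,212) in the full image between the orange rail and the tile. The tile hasn't moved. To press it, I'll turn the tool 90° so the knuckles stay clear of the tab, so first I'm checking joint 7 and that the lever is up.

```bash
python3 - <<'E'
import pickle
from h import *
s=ctrl.read_state();print(np.round(s["qpos"],3),s["eef_pos"].round(1),s["tool_rot"].round(3))
c,_=pickle.load(open("pics/w7.pkl","rb"));im=cv2.imread("pics/w7.png")
h=cv2.cvtColor(im,cv2.COLOR_BGR2HSV)
m=cv2.inRange(h,(10,0,90),(40,60,255));m[:148]=0;m[230:]=0;m[:,:266]=0;m[:,348:]=0
r=cv2.boundingRect(m);print(r,[plane(c,q,90)[:2].round(1) for q in ((r[0],r[1]+40),(r[0]+r[2],r[1]+40),(306,r[1]),(306,r[1]+r[3]))])
a,_=blobs(cv2.imread("pics/scene7.png"),(0,150,120),(6,255,255),8);b,_=blobs(cv2.imread("pics/side7.png"),(0,150,120),(6,255,255),8);print(a,b)
E
```

```text
[ 0.045  0.56  -0.007  1.791  0.005  0.793  1.64 ] [566.1 -50.8 191.4] [ 3.141e+00 -2.000e-03 -3.107e+00]
(266, 150, 81, 78) [array([566. , -41.6]), array([563.8,  20.7]), array([533.9, -13.6]), array([596.9,  -8.2])]
[([282.7, 185.7], 75, [277, 181, 12, 11]), ([162.3, 261.2], 68, [158, 257, 10, 10])] [([391.5, 243.6], 10, [390, 241, 4, 6])]
```

jog_arm(
  increments=[0, 0, 0.5, 0, 0, 0, 4, 0, 0, 1.5, 0, 0, 0, 12, 0, 0, 3, 0, 0, 0, 20, 0, 0, 4.2, 0, 0, 0, 28, 0, 0, 4.2, 0, 0, 0, 36, 0, 0, 4.2, 0, 0, 0, 44, 0, 0, 4.2, 0, 0, 0, 52, 0, 0, 4.2, 0, 0, 0, 60, 0, 0, 4.2, 0, 0, 0, 68, 0, 0, 4.2, 0, 0, 0, 76, 0, 0, 4.2, 0, 0, 0, 84, 0, 0, 4.2, 0, 0, 0, 90, 0, 0, 4.2, 2, 0, 0, 90, 0, 0, 4.2, 5, 0, 0, 90, 0, 0, 4.2, 7.5, 0, 0, 90, 0, 0, 4.2, 9, 0, 0, 90, 0, 0, 4.2, 9.3, 0, 0, 90, 0, 0, 4.2, 9.3, 0, 0, 90],
)

```text
clock: 19.8
eef_pos: [564.8, -9.0, 98.4]
tool_rot: [-3.139, 0.0, 1.605]
force: [0.5, -0.9, 0.8]
width: -0.2
gripper_force: 0.0
```

jog_arm(
  increments=[0, 0, 0, 0.2, 0, 0, 0, 0, 0, 0, 0.4, 0, 0, 0, 0, 0, 0, 0.6, 0, 0, 0, 0, 0, 0, 0.8, 0, 0, 0, 0, 0, 0, 1.0, 0, 0, 0, 0, 0, 0, 1.2, 0, 0, 0, 0, 0, 0, 1.3, 0, 0, 0, 0, 0, 0, 1.4, 0, 0, 0, 0, 0, 0, 1.4, 0, 0, 0],
)

```text
clock: 20.7
eef_pos: [565.7, -8.8, 85.9]
tool_rot: [3.141, -0.0, 1.605]
force: [-1.7, 0.8, 7.4]
width: 0.3
gripper_force: 3.5
```

jog_arm(
  increments=[0, 0, 0, 0.2, 0, 0, 0, 0, 0, 0, 0.4, 0, 0, 0, 0, 0, 0, 0.6, 0, 0, 0, 0, 0, 0, 0.7, 0, 0, 0, 0, 0, 0, 0.7, 0, 0, 0, 0, 0, 0, 0.7, 0, 0, 0],
)

```text
clock: 21.3
eef_pos: [565.8, -8.8, 81.9]
tool_rot: [3.14, -0.002, 1.605]
force: [-9.4, 1.1, 31.2]
width: 0.4
gripper_force: 15.7
```

jog_arm(
  increments=[0, 0, 0, -0.1, 0, 0, 0, 0, 0, 0, -0.1, 0, 0, 0, 0, 0, 0, -0.1, 0, 0, 0, 0, 0, 0, -0.1, 0, 0, 0, 0, 0, 0, -0.1, 0, 0, 0, 0, 0, 0, -0.1, 0, 0, 0],
)

```text
clock: 21.9
eef_pos: [565.8, -8.8, 82.0]
tool_rot: [3.14, -0.001, 1.605]
force: [-5.5, -0.2, 23.1]
width: -0.1
gripper_force: 11.8
```

```bash
python3 - <<'E'
from h import *
for n in ("scene","side"):
    im=ctrl.get_image(n)[:,:,::-1].copy()
    for k,lo,hi in (("yellow",(18,120,80),(32,255,255)),("red",(0,150,120),(6,255,255))):
        b,_=blobs(im,lo,hi,4);print(n,k,[q for q in b if 225<q[0][0]<300 and 150<q[0][1]<215 and q[1]>7])
p=[567,-50,136];print(proj(cam("scene"),p),proj(cam("side"),p))
s=ctrl.read_state();print(s["eef_pos"].round(1),s["force"].round(1),s["clock"])
E
```

```text
scene yellow [([242.9, 187.1], 41, [239, 184, 9, 7])]
scene red [([282.6, 185.7], 77, [276, 181, 14, 11])]
side yellow [([256.2, 190.0], 36, [252, 187, 9, 7])]
side red []
[[243.61818112 186.25312376]] [[255.52765414 188.97128953]]
[565.7  -8.8  81.9] [-5.4  0.6 23.4] 22.0
```

```bash
python3 -c "
from cell import ctrl
print(ctrl.finish_job())"
```

```text
the job is handed in; nothing more can be done
None
```

The job is handed in at about 22 s, with no verdict returned: the lever got four full strokes and is back up, the spacer stands released in the wide gap by the orange rail, and the closed fingers are holding the tile flush at about 23 N.

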